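# Last pod into the coffee-pod drawer

## Task

Guests are coming for coffee. Pull the pod drawer under the coffee machine all the way out to its stop, then set the loose coffee pod from the table upright into the one free compartment, in the drawer's rear row. Leave the drawer fully open so that everyone can choose, keep the other pods standing in their compartments, and leave the mugs, jar, teaspoon and mandarin where they are.

Things in the scene. Friction and masses are not known exactly. Their poses are not given: they have to be found in the camera images.
- pod_stand: (all sizes in mm) fixed wooden stand, 240 deep (x) x 204 wide (y) x 80 high, under a grey coffee machine (top at 365). Origin: centre of its underside. +x points from the front into the stand, +y to the left of one facing it. Front edge at x = -120; above it the machine blocks a gripper pointing straight down at knob or rear row: lean it 30 to 40 degrees, tips toward +x
- pod_drawer (a joint): how far the drawer is out, in m: 0 shut, 0.18 at its stop; starts up to 0.008 ajar. It slides out along the stand's -x, toward the robot's right, with about 2.5 N of friction, and stays where it is left
- drawer_knob (a point): centre of the head of the round steel knob in the middle of the drawer front, 42 above the table; axes as the stand's. Head 30 in diameter, 8 either way along x; its centre is 24 in front of the front panel, with a 14 thick neck between. The panel is 14 thick, lies before the stand's front edge and spans 7 to 77 above the table
- cell_rear_left (a point): centre of the floor of the rear left compartment, 18 above the table; moves with the drawer, axes as the stand's. 3 rows of 2 compartments, 58 (x) by 82 (y) from middle to middle; ribs between them 8 high, tray walls 10 high, all 3 thick. With the drawer at its stop this point is 33 in front of the stand's front edge
- cell_rear_right (a point): the same for the rear right compartment. One of the two rear compartments, left or right, is free
- pod_loose: the loose pod, on the table at the right: white cup, flat foil lid, standing rim up; 37 across the base, 44.5 under the rim, rim 51 across and 5 tall at the very top, total height 44.5, 17 to 35 g. Origin: centre of its base, z up through the lid. Best pinched across the rim, the pads reaching below it, by a tool that already leans as it will when setting it down
- pod_front_left: pod in the front left compartment, identical to pod_loose; origin at the centre of its base
- pod_front_right: pod in the front right compartment, identical to pod_loose; origin at the centre of its base
- pod_mid_left: pod in the middle left compartment, identical to pod_loose; origin at the centre of its base
- pod_mid_right: pod in the middle right compartment, identical to pod_loose; origin at the centre of its base
- pod_rear: pod in one of the two rear compartments (left or right); the other is free; identical to pod_loose; origin at the centre of its base
- mug_under_spout: striped mug, 86 mm across and 90 mm tall, standing on the coffee machine's drip grate; stays there; origin at its underside
- white_mug: white mug with a leaf pattern, 82 mm across and 94 mm tall, at the right rear of the table; stays there; origin at its underside
- sugar_jar: glass jar with a ribbed screw lid, 84 mm across, 120 mm tall, in the right rear corner; stays there. A wooden chair's back rises to 230 mm above the table just beyond the table's right edge: keep the arm above it; origin at its underside
- teaspoon: steel teaspoon, 130 mm long, lying at the right front, nearer the robot than the loose pod; stays there; origin at its underside
- mandarin: mandarin, 61 mm across and 50 mm tall, lying left of the coffee machine, nearer the robot; stays there; origin at its underside

How it is judged:
By the outcome, as a careful person would: the job done as asked, in the order asked, and still so for the second after the job is handed in, with the robot touching nothing.
It also fails if it takes over 58 s, if anything falls off the work surface, if the arm or the gripper's body presses on something with over 40 N, if the wrist force passes 120 N, or if a joint passes its speed limit or range.

## Robot

A 7-joint arm with a two-finger parallel gripper is mounted at the origin on the work surface; the furniture and walls round the work are solid. World frame = base frame: x ahead of the robot, y to its left, z up, the work surface at z = 0. Lengths are in m, angles in rad, forces in N, time in s.
With the tool pointing down it reaches from about 0.425 to 0.925 m from the base axis. Payload 6.8 kg.
Tool frame: the origin (TCP) lies at the very end of the fingers, on their centre line; the grasp point (between the pads) lies 19 mm behind it; z points along the fingers, y is the line along which they close (so a half turn about z gives the same grasp; the last joint's range is limited). The gripper opens to 85 mm and grips with 20 to 120 N. Pads are 22 mm wide; open, the fingers measure 114 mm over their backs; the gripper's body (76 mm by 85 mm) begins 54 mm behind the grasp point. The pads swing forward as they close: fully open they stand 13 mm farther back than shut.
Start: joints at [1.137, 0.477, 0.022, 1.555, -0.011, 1.109, -0.083], TCP at [0.216, -0.64, 0.231] pointing down, gripper open.
Joint ranges: [-2.96, 2.96], [-0.34, 2.1], [-1.41, 1.46], [0.24, 2.44], [-1.37, 4.51], [0.17, 1.92], [-2.96, 2.96]. Speed limits (rad/s): [2.39, 2.39, 3.14, 3.14, 3.14, 3.14, 3.14].

## Interface

Orientations are given as a unit quaternion [w, x, y, z].
In Python, from station import bot gives the robot as it stands.
- The arm moves only by the tool jog_arm, never from a script. Its argument "motion" is a list of rows, each a list of 7 numbers: the turn, a rotation vector about the tool's x, y, z in rad, then the shift along the tool's x, y, z in mm, then the finger opening in mm, from 0 to 85.4. A call has 1 to 10 rows; each row is the pose to reach, as a shift and turn from the pose commanded when the call began, along the tool's axes at that moment; what a row does not reach only later rows make up. A row lasts 1/8 s, in which the tool goes at most 62.5 mm and 10.7 degrees, less where a joint would pass 70% of its speed; a pose out of reach is approached as far as the arm can. A call with a gripper value outside its range is refused whole. The fingers move at their own pace and stop on an object; "grip_force" is the grip in N (left out, the last holds). Time passes only in rows, so rows that repeat a pose let the fingers close. It gives the time, the measured TCP pose, the force, the opening and the grip force at its end, in the units of the state.
- bot.get_obs(): the state, without advancing time (a new reading comes with each control period).
- bot.read_camera(name): name is "side" or "top" or "wrist"; returns a dict with "pixels" (480x640x3 uint8, red, green, blue), "camera_matrix" (3x3 intrinsics, pixels), "T" (4x4, takes a point from camera to world coordinates); the wrist camera has in their place "tool_from_camera" (4x4, takes a point from camera to tool coordinates, whose origin is the TCP and whose axes are the flange's). Camera axes: x right, y down, z forward; pixel columns grow to the right and rows downward; lengths in m; the calibration is good to about 2 mm. A picture is of the moment at which its call begins: read the wrist's pose just before it. There is no depth.
- bot.hand_in(): hands the job in; it is judged then, once.
Trained networks look in a picture, given as the dict that the camera call returned (one of the last four; its "shot" number tells which), for a name from the list of things; names that differ only in an ending like _2 or _b are one class to them, and where a whole thing is asked for, a point or a joint stands for the part that bears it (a point fixed in the world has none). Each returns a list of dicts, best first, with "score" (0 to 1); they miss things now and then, are a little off and sometimes report something else, mostly with a low value. They report only what shows in the picture. A call takes as long as a camera call.
- bot.spot_in(thing, picture): "xy" ([column, row] in pixels, amid what is visible of it).
- bot.tip_of(thing, picture): "xy" ([column, row] in pixels: a listed point, or the origin of a listed thing).
The state is a dict: "t": time; "q": joint angles; "joint_vel": joint speeds; "joint_torque": joint torques, N m; "eef_pos": TCP position; "tool_rot": TCP orientation; "contact_force": force on the tool from outside, world axes, zero at the start; "torque": the same for the moment, N m; "gripper_width": opening from 0.0 (shut) to 1.0 (fully open); "grasp_force": force on a finger pad.
Only numpy, scipy, OpenCV 4.12 (cv2) and the standard library are available. Lean on these libraries where they do the work, as an engineer would, in place of code of your own. Each camera call takes 0.05 s, during which the arm holds its last target. There are 200 camera calls.

## Working session

There is one attempt and no reset: what is moved stays moved. The work goes in short steps, Python scripts to look and compute and a tool call to move; the robot and the scene stay as the last step left them, time stands still between calls to the robot, and variables do not carry over. Pictures are saved under pics/ and viewed, at most 10 in all, crops included, and the job is handed in when it is done.

Besides the shell and the picture viewer there is one more tool, called after ">>>" as name([rows], argument=value, ...), one row to a line, values as JSON. jog_arm: Moves the arm, as the interface text tells. Its arguments: {"type":"object","properties":{"motion":{"type":"array"},"grip_force":{"type":"number"}},"required":["motion"]}

```bash
ls; mkdir -p pics
cat > h.py <<'E'
import numpy as np, cv2
from scipy.spatial.transform import Rotation as R
from station import bot
def save(p,n): cv2.imwrite('pics/'+n,p['pixels'][:,:,::-1])
def ray(p,xy):
    K=np.array(p['camera_matrix']);T=np.array(p['T'])
    d=T[:3,:3]@np.linalg.solve(K,[xy[0],xy[1],1]);return T[:3,3],d
def onz(p,xy,z):
    o,d=ray(p,xy);return o+d*(z-o[2])/d[2]
def tri(rays):
    A=np.zeros((3,3));b=np.zeros(3)
    for o,d in rays:
        d=d/np.linalg.norm(d);M=np.eye(3)-np.outer(d,d);A+=M;b+=M@o
    return np.linalg.solve(A,b)
def rot(q): return R.from_quat([q[1],q[2],q[3],q[0]])
E
python3 - <<'E'
from h import *
o=bot.get_obs();print({k:np.round(v,3) for k,v in o.items()})
s=bot.read_camera('side');t=bot.read_camera('top')
save(s,'s0.png');save(t,'t0.png')
for n in ['pod_stand','drawer_knob','pod_loose','cell_rear_left','mug_under_spout','white_mug','sugar_jar','teaspoon','mandarin']:
    r=[]
    for p,nm in((s,'side'),(t,'top')):
        l=bot.tip_of(n,p)
        print(n,nm,[(np.round(a['xy'],0),round(a['score'],2)) for a in l[:2]],end=' ')
        if l: r.append(ray(p,l[0]['xy'])); print(np.round(onz(p,l[0]['xy'],.042 if 'knob' in n else 0),3),end='')
    print(np.round(tri(r),3) if len(r)==2 else '')
E
```

```text
pics
{'t': np.float64(0.0), 'q': array([ 1.137,  0.478,  0.022,  1.556, -0.012,  1.109, -0.083]), 'joint_vel': array([ 0.   , -0.   ,  0.   , -0.001,  0.   , -0.001, -0.001]), 'joint_torque': array([-1.0000e-03, -5.9645e+01,  1.6070e+00, -2.8119e+01,  1.3000e-02,
        9.0000e-03, -0.0000e+00]), 'eef_pos': array([ 0.216, -0.639,  0.23 ]), 'tool_rot': array([-0.001,  0.987,  0.162, -0.   ]), 'contact_force': array([ 0.104,  0.409, -0.394]), 'torque': array([ 0.019,  0.064, -0.003]), 'grasp_force': np.float64(0.0), 'gripper_width': np.float64(1.001)}
pod_stand side [] pod_stand top [(array([268., 224.]), 0.62), (array([288., 193.]), 0.41)] [0.592 0.181 0.   ]
drawer_knob side [] drawer_knob top [(array([325., 220.]), 0.71)] [0.598 0.017 0.042]
pod_loose side [(array([437., 300.]), 0.87), (array([459., 259.]), 0.24)] [ 0.449 -0.244  0.   ]pod_loose top [] 
cell_rear_left side [] cell_rear_left top [] 
mug_under_spout side [(array([273., 211.]), 0.82)] [0.847 0.156 0.   ]mug_under_spout top [(array([287., 194.]), 0.64)] [0.704 0.147 0.   ][0.62  0.117 0.111]
white_mug side [(array([462., 258.]), 0.61)] [ 0.621 -0.315  0.   ]white_mug top [] 
sugar_jar side [(array([455., 233.]), 0.73)] [ 0.739 -0.314 -0.   ]sugar_jar top [] 
teaspoon side [(array([455., 352.]), 0.64)] [ 0.287 -0.263  0.   ]teaspoon top [(array([417., 341.]), 0.46)] [ 0.294 -0.263  0.   ][ 0.299 -0.264 -0.01 ]
mandarin side [(array([190., 314.]), 0.86), (array([453., 350.]), 0.59)] [0.369 0.245 0.   ]mandarin top [(array([223., 286.]), 0.98)] [0.376 0.254 0.   ][ 0.381  0.253 -0.008]
```

View pics/s0.png

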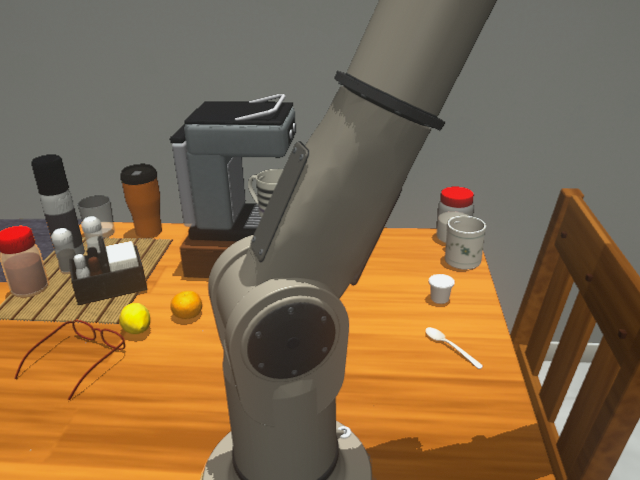

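View pics/t0.png

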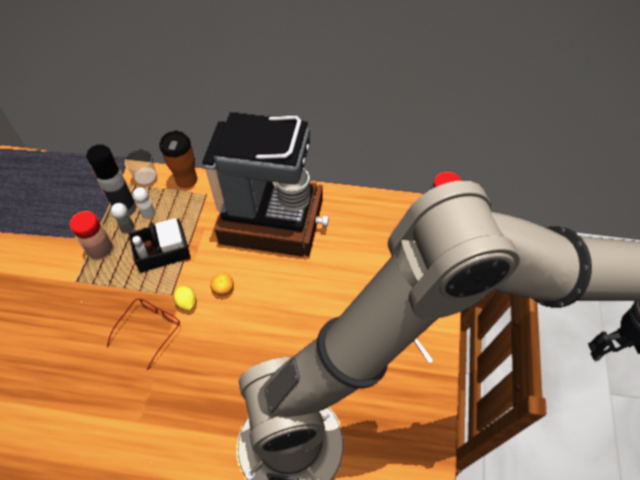

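The side view shows the loose pod at about (440,290), the mug at (463,243), the jar at (456,210) and the spoon at (455,347). The stand and its knob are hidden there. In the top view the knob is at (322,221), the front top edge of the stand runs from (307,250) to (323,185), and the pod is hidden by the arm.

Next I'll work out a viewing pose with the final lean.

```bash
cat >> h.py <<'E'
def tgt(sdir,lean):   # tool rotation: z leans toward stand +x
    s=np.array([sdir[0],sdir[1],0]);s/=np.linalg.norm(s);z=s*np.sin(lean)-np.array([0,0,np.cos(lean)])
    y=np.array([s[1],-s[0],0]);return R.from_matrix(np.c_[np.cross(y,z),y,z])
def go(pos,Rt,o=None,label=''):
    o=o or bot.get_obs();R0=rot(o['tool_rot']);d=R0.inv().apply(np.array(pos)-o['eef_pos'])*1000
    print(label,'rot',np.round((R0.inv()*Rt).as_rotvec(),3),'mm',np.round(d,1))
def wcam(p,o):
    T=np.eye(4);T[:3,:3]=rot(o['tool_rot']).as_matrix();T[:3,3]=o['eef_pos'];p['T']=T@np.array(p['tool_from_camera']);return p
E
python3 - <<'E'
from h import *
o=bot.get_obs();Rt=tgt([0,1],np.radians(35))
go([.3,-.6,.38],rot(o['tool_rot']),o)
go([.48,-.4,.36],tgt([0,1],np.radians(10)),o)
go([.57,-.20,.25],Rt,o)
E
```

```text
Traceback (most recent call last):
  File "h.py", line 17, in tgt
    s=np.array([sdir[0],sdir[1],0]);s/=np.linalg.norm(s);z=s*np.sin(lean)-np.array([0,0,np.cos(lean)])
                                    ^^^^^^^^^^^^^^^^^^^^
numpy._core._exceptions._UFuncOutputCastingError: Cannot cast ufunc 'divide' output from dtype('float64') to dtype('int64') with casting rule 'same_kind'
```

```bash
sed -i 's/sdir\[1\],0\])/sdir[1],0.])/' h.py
python3 - <<'E'
from h import *
o=bot.get_obs();Rt=tgt([0,1],np.radians(35))
go([.3,-.6,.38],rot(o['tool_rot']),o)
go([.48,-.4,.36],tgt([0,1],np.radians(10)),o)
go([.57,-.20,.25],Rt,o)
E
```

```text
rot [0. 0. 0.] mm [  92.2  -10.6 -148.7]
 rot [ 0.109  0.151 -1.242] mm [ 326.7 -142.4 -128.7]
 rot [ 0.38   0.529 -1.204] mm [ 476.  -303.1  -18.7]
```

>>> jog_arm([
  [0, 0, 0, 20, 0, -60, 85],
  [0, 0, 0, 60, -5, -120, 85],
  [0, 0, -0.15, 100, -15, -150, 85],
  [0.02, 0.02, -0.3, 140, -35, -150, 85],
  [0.04, 0.05, -0.45, 180, -60, -150, 85],
  [0.06, 0.08, -0.6, 220, -85, -150, 85],
  [0.08, 0.1, -0.8, 260, -110, -145, 85],
  [0.1, 0.14, -1.0, 300, -130, -135, 85],
  [0.11, 0.15, -1.15, 325, -142, -130, 85],
  [0.11, 0.15, -1.24, 325, -142, -130, 85],
])

```text
t: 2.25
eef_pos: [0.4804, -0.3983, 0.3606]
tool_rot: [-0.063, 0.702, 0.707, 0.062]
contact_force: [-0.1, -1.1, 0.2]
gripper_width: 0.997
grasp_force: 0.0
```

Run:
```python
from h import *
o=bot.get_obs();print(np.round(o['q'],2));go([.57,-.20,.25],tgt([0,1],np.radians(35)),o)
```

```text
[ 0.89  0.4  -0.33  1.41 -0.02  1.46  0.59]
 rot [-0.004  0.434  0.006] mm [175.2  91.1 143.5]
```

>>> jog_arm([
  [0, 0.1, 0, 44, 23, 36, 85],
  [0, 0.2, 0, 88, 46, 72, 85],
  [0, 0.3, 0, 131, 68, 108, 85],
  [0, 0.4, 0, 175, 91, 143, 85],
  [0, 0.434, 0, 175, 91, 143, 85],
  [0, 0.434, 0, 175, 91, 143, 85],
])

```text
t: 3.0
eef_pos: [0.5693, -0.2055, 0.25]
tool_rot: [-0.212, 0.676, 0.673, 0.211]
contact_force: [0.4, 0.0, -0.5]
gripper_width: 0.997
grasp_force: 0.0
```

Run:
```python
from h import *
o=bot.get_obs();print(np.round(o['q'],2),o['t'],o['eef_pos'])
w=wcam(bot.read_camera('wrist'),o);s=bot.read_camera('side');t=bot.read_camera('top')
save(w,'w1.png');save(t,'t1.png')
for n in ['pod_stand','drawer_knob','pod_loose','mug_under_spout','white_mug']:
    r=[]
    for p,nm in((s,'side'),(t,'top'),(w,'wr')):
        l=bot.tip_of(n,p)
        print(n,nm,[(np.round(a['xy'],0),round(a['score'],2)) for a in l[:1]],end=' ')
        if l: r.append(ray(p,l[0]['xy'])); print(np.round(onz(p,l[0]['xy'],.042 if 'knob' in n else 0),3),end='')
    print(np.round(tri(r),3) if len(r)>=2 else '')
```

```text
[ 0.82  0.58 -0.45  1.52 -0.32  1.35  0.51] 3.0 [ 0.56928703 -0.20553813  0.25003978]
pod_stand side [] pod_stand top [(array([267., 223.]), 0.8)] [0.594 0.183 0.   ]pod_stand wr [(array([342.,  54.]), 0.64)] [0.603 0.179 0.   ][ 0.603  0.186 -0.009]
drawer_knob side [] drawer_knob top [(array([323., 221.]), 0.61)] [0.595 0.021 0.042]drawer_knob wr [(array([342., 141.]), 0.82)] [0.597 0.017 0.042][0.598 0.021 0.037]
pod_loose side [(array([439., 300.]), 0.64)] [ 0.447 -0.249  0.   ]pod_loose top [] pod_loose wr [(array([205., 393.]), 0.68)] [ 0.456 -0.248  0.   ][ 0.454 -0.249 -0.005]
mug_under_spout side [(array([273., 209.]), 0.58)] [0.855 0.157 0.   ]mug_under_spout top [(array([288., 194.]), 0.68)] [0.707 0.144 0.   ]mug_under_spout wr [(array([364.,  19.]), 0.63)] [0.635 0.241 0.   ][0.618 0.115 0.114]
white_mug side [(array([460., 261.]), 0.95)] [ 0.605 -0.308  0.   ]white_mug top [] white_mug wr [(array([179.,  14.]), 0.38)] [0.374 0.252 0.   ][ 0.449 -0.176  0.208]
```

View pics/w1.png

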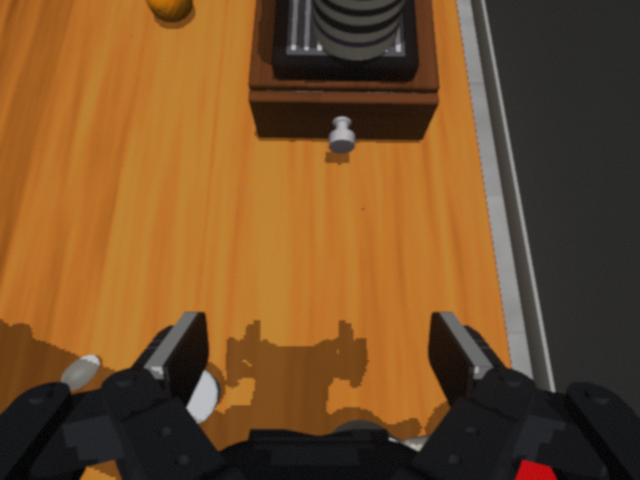

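The wrist view shows the knob head at (342,135). The drawer panel's bottom edge runs from (258,138) to (422,140) and its top edge from (250,92) to (437,95), and the loose pod is at (205,395).

```bash
cat >> h.py <<'E'
import pickle
E
python3 - <<'E'
from h import *
o=bot.get_obs();w=wcam(bot.read_camera('wrist'),o)
for a,b,z in(((258,138),(422,140),.007),((250,91),(437,95),.08)):
    A=onz(w,a,z);B=onz(w,b,z);d=B-A;print(A,B,'len',np.linalg.norm(d),'yaw s',np.degrees(np.arctan2(d[0],-d[1])))
l=bot.tip_of('drawer_knob',w)[0];print(l);K=onz(w,l['xy'],.042);print(K)
# approach
for s in ([0,1],):
    Rt=tgt(s,np.radians(35));z=Rt.as_matrix()[:,2]
    g=np.array([.597,.018,.042]);go(g+.019*z-.09*z,Rt,o,'pre');go(g+.019*z,Rt,o,'grasp')
E
```

```text
[0.4966258  0.04633058 0.007     ] [0.6978513  0.04315979 0.007     ] len 0.20125047948335242 yaw s 89.09724119140661
[0.49891962 0.05499258 0.08      ] [0.69517995 0.0495426  0.08      ] len 0.19633598433084212 yaw s 88.40935384618037
{'xy': [338.3, 141.9], 'score': 0.96}
[0.59311753 0.01788835 0.042     ]
pre rot [-0.001  0.003 -0.002] mm [ 62.8  27.4 227. ]
grasp rot [-0.001  0.003 -0.002] mm [ 63.   27.5 317. ]
```

>>> jog_arm([
  [0, 0, 0.01, 20, 9, 60, 85],
  [0, 0, 0.02, 40, 18, 115, 85],
  [0, 0, 0.02, 55, 23, 170, 85],
  [0, 0, 0.02, 64, 26, 227, 85],
  [0, 0, 0.02, 64, 26, 227, 85],
  [0, 0, 0.02, 64, 26, 227, 85],
])

```text
t: 4.75
eef_pos: [0.596, -0.0224, 0.101]
tool_rot: [-0.214, 0.682, 0.667, 0.209]
contact_force: [-0.0, -0.4, -0.4]
gripper_width: 0.993
grasp_force: 0.0
```

Run:
```python
from h import *
o=bot.get_obs();w=wcam(bot.read_camera('wrist'),o);save(w,'w2.png')
l=bot.tip_of('drawer_knob',w)[:1];print(l)
for a in l:
  K=onz(w,a['xy'],.042);print(K)
  Rt=tgt([.02,1],np.radians(35));z=Rt.as_matrix()[:,2];go(K+.019*z,Rt,o,'grasp')
```

```text
[{'xy': [314.7, 263.7], 'score': 0.85}]
[0.59505558 0.01849521 0.042     ]
grasp rot [-0.012  0.003 -0.006] mm [-0.1 -0.7 90.8]
```

View pics/w2.png

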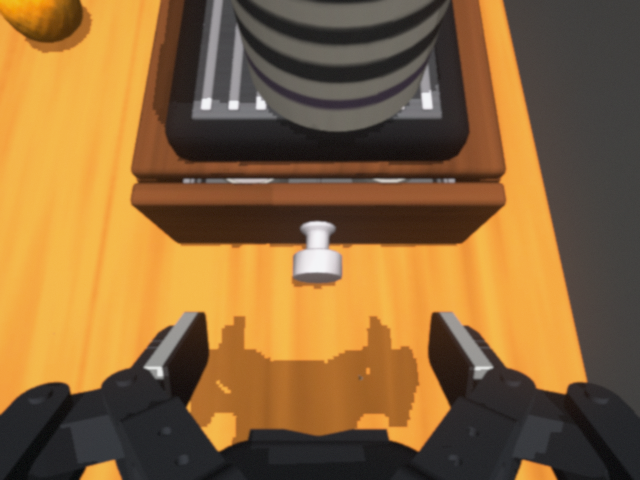

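The knob head is centred between the fingers at (317,263), and the panel is square to the tool.

>>> jog_arm([
  [0, 0, 0, 0, -0.5, 40, 85],
  [0, 0, 0, 0, -0.5, 70, 85],
  [0, 0, 0, 0, -0.5, 90, 85],
  [0, 0, 0, 0, -0.5, 90, 60],
  [0, 0, 0, 0, -0.5, 90, 20],
  [0, 0, 0, 0, -0.5, 90, 20],
  [0, 0, 0, 0, -0.5, 90, 20],
  [0, 0, 0, 0, -0.5, 90, 20],
], grip_force=50)

```text
t: 5.85
eef_pos: [0.5956, 0.0288, 0.0282]
tool_rot: [-0.214, 0.682, 0.667, 0.209]
contact_force: [-1.7, -2.1, 6.5]
gripper_width: 0.324
grasp_force: 48.9
```

Run:
```python
from h import *
o=bot.get_obs()
Rt=rot(o['tool_rot']);print(Rt.as_matrix().round(3))
go(o['eef_pos']-.185*np.array([.015,1,0]),Rt,o,'pull')
```

```text
[[ 0.022  1.     0.001]
 [ 0.821 -0.019  0.571]
 [ 0.571 -0.012 -0.821]]
pull rot [0. 0. 0.] mm [-151.9    0.7 -105.6]
```

>>> jog_arm([
  [0, 0, 0, -8, 0, -6, 20],
  [0, 0, 0, -25, 0, -17, 20],
  [0, 0, 0, -41, 0, -29, 20],
  [0, 0, 0, -57, 0, -40, 20],
  [0, 0, 0, -74, 0, -51, 20],
  [0, 0, 0, -90, 0, -63, 20],
  [0, 0, 0, -107, 0, -74, 20],
  [0, 0, 0, -123, 0, -86, 20],
  [0, 0, 0, -135, 0, -94, 20],
  [0, 0, 0, -135, 0, -94, 20],
])

```text
t: 7.1
eef_pos: [0.5915, -0.138, 0.0281]
tool_rot: [-0.214, 0.683, 0.666, 0.209]
contact_force: [-4.6, -1.8, 12.4]
gripper_width: 0.327
grasp_force: 51.8
```

>>> jog_arm([
  [0, 0, 0, -4, 0, -3, 20],
  [0, 0, 0, -7, 0, -5, 20],
  [0, 0, 0, -10, 0, -7, 20],
  [0, 0, 0, -12, 0, -8.3, 20],
  [0, 0, 0, -14, 0, -9.7, 20],
  [0, 0, 0, -14, 0, -9.7, 20],
])

```text
t: 7.85
eef_pos: [0.5911, -0.1487, 0.0283]
tool_rot: [-0.217, 0.681, 0.667, 0.21]
contact_force: [-1.3, 9.4, 6.1]
gripper_width: 0.325
grasp_force: 50.8
```

>>> jog_arm([
  [0, 0, 0, -2.5, 0, -1.7, 20],
  [0, 0, 0, -5, 0, -3.4, 20],
  [0, 0, 0, -5, 0, -3.4, 20],
])

```text
t: 8.22
eef_pos: [0.591, -0.1487, 0.0284]
tool_rot: [-0.22, 0.679, 0.668, 0.212]
contact_force: [1.3, 21.0, 0.3]
gripper_width: 0.327
grasp_force: 50.8
```

The drawer is at its stop: force rises with no further motion. I'll relax, release and back off.

>>> jog_arm([
  [0, 0, 0, 6, 0, 4.3, 20],
  [0, 0, 0, 6, 0, 4.3, 20],
  [0, 0, 0, 6, 0, 4.3, 75],
  [0, 0, 0, 6, 0, 4.3, 75],
  [0, 0, 0, 6, 0, 4.3, 75],
  [0, 0, 0, 6, 0, -20, 75],
  [0, 0, 0, 6, 0, -70, 75],
  [0, 0, 0, 6, 0, -130, 75],
  [0, 0, 0, -30, 0, -180, 75],
  [0, 0, 0, -30, 0, -200, 75],
])

```text
t: 9.48
eef_pos: [0.5901, -0.3033, 0.1743]
tool_rot: [-0.212, 0.685, 0.665, 0.208]
contact_force: [-0.2, 0.6, -0.7]
gripper_width: 0.877
grasp_force: 0.0
```

Run:
```python
from h import *
o=bot.get_obs();print(o['eef_pos'],o['q'].round(2));w=wcam(bot.read_camera('wrist'),o);s=bot.read_camera('side');t=bot.read_camera('top');save(w,'w3.png')
for n,z in (('drawer_knob',.042),('cell_rear_left',.018),('cell_rear_right',.018),('pod_rear',.018),('pod_front_left',.018),('pod_loose',0)):
  for p,nm in((w,'w'),(t,'t'),(s,'s')):
    for a in bot.tip_of(n,p)[:6 if 'pod_r' in n else 2]: print(n,nm,np.round(a['xy']),round(a['score'],2),onz(p,a['xy'],z).round(3))
```

```text
[ 0.59008633 -0.3033421   0.17427438] [ 0.85  0.76 -0.39  1.37 -0.26  1.37  0.58]
drawer_knob w [314. 169.] 0.87 [ 0.589 -0.159  0.042]
drawer_knob t [386. 228.] 0.74 [ 0.595 -0.153  0.042]
drawer_knob t [345. 224.] 0.31 [ 0.594 -0.039  0.042]
drawer_knob s [398. 244.] 0.89 [ 0.6   -0.168  0.042]
cell_rear_left w [277.  25.] 0.94 [0.553 0.029 0.018]
cell_rear_left w [352.  27.] 0.65 [0.633 0.023 0.018]
cell_rear_left t [319. 238.] 0.75 [0.552 0.026 0.018]
cell_rear_right t [324. 214.] 0.69 [0.636 0.027 0.018]
cell_rear_right t [318. 239.] 0.2 [0.55  0.027 0.018]
cell_rear_right s [187. 316.] 0.39 [0.341 0.241 0.018]
pod_rear w [352.  28.] 0.86 [0.633 0.021 0.018]
pod_rear w [168. 285.] 0.72 [ 0.463 -0.252  0.018]
pod_rear t [325. 218.] 0.7 [0.624 0.021 0.018]
pod_front_left w [278. 118.] 0.93 [ 0.555 -0.089  0.018]
pod_front_left t [363. 246.] 0.81 [ 0.546 -0.096  0.018]
pod_loose w [168. 283.] 0.83 [ 0.455 -0.247 -0.   ]
pod_loose t [367. 219.] 0.63 [ 0.648 -0.096  0.   ]
pod_loose s [439. 301.] 0.92 [ 0.443 -0.248  0.   ]
```

View pics/w3.png

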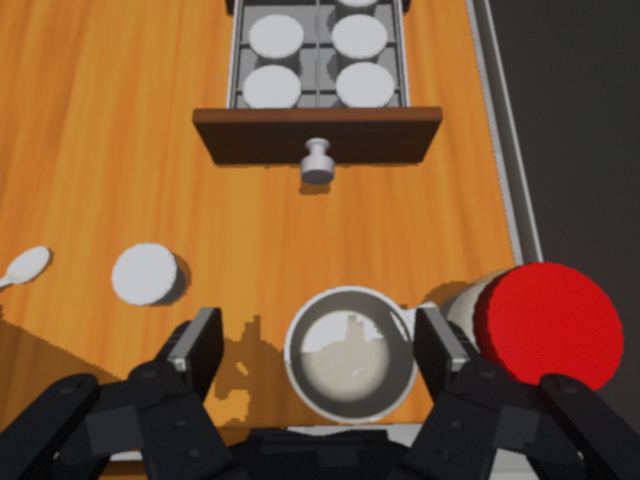

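Free compartment: rear left. The rear-right pod shows at (355,0), and the front and middle pods are all standing. The loose pod's lid is at (147,273), the white mug at (350,350) and the jar lid at (550,325). I'll check the chair's clearance and refine the pod position.

Run:
```python
from h import *
o=bot.get_obs();w=wcam(bot.read_camera('wrist'),o);t=bot.read_camera('top')
cv2.imwrite('pics/tc.png',cv2.resize(t['pixels'][160:480,320:640,::-1],None,fx=1.8,fy=1.8))
print('lid',onz(w,(147,273),.0445),'spot')
for u in [(520,290),(540,400),(465,300),(470,440),(480,290)]: print(u,onz(t,u,.23).round(3),onz(t,u,0).round(3))
g=np.array([.455,-.248,.041]);Rt=tgt([.022,1],np.radians(35));z=Rt.as_matrix()[:,2]
go(g+.019*z-.1*z,Rt,o,'pre')
```

```text
lid [ 0.45665904 -0.24181022  0.0445    ] spot
(520, 290) [ 0.342 -0.457  0.23 ] [ 0.48  -0.521  0.   ]
(540, 400) [ 0.101 -0.488  0.23 ] [ 0.189 -0.559  0.   ]
(465, 300) [ 0.3   -0.339  0.23 ] [ 0.428 -0.379  0.   ]
(470, 440) [ 0.004 -0.355  0.23 ] [ 0.072 -0.398  0.   ]
(480, 290) [ 0.329 -0.371  0.23 ] [ 0.464 -0.417  0.   ]
pre rot [-0.013  0.003 -0.004] mm [ -39.2 -136.3   56.1]
```

View pics/tc.png

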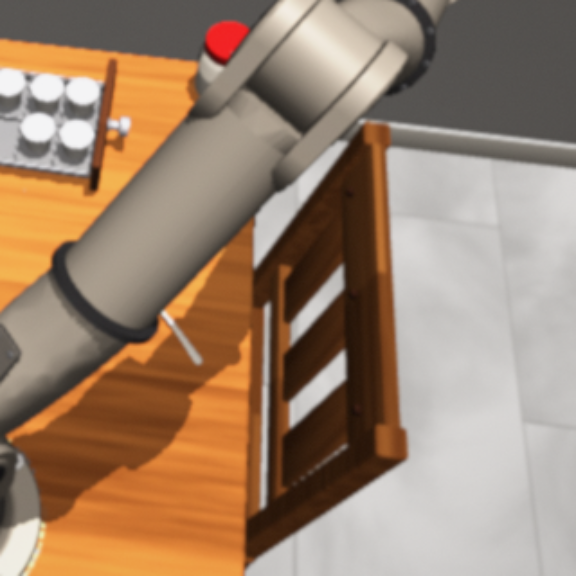

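Run:
```python
from h import *
o=bot.get_obs()
g=np.array([.456,-.245,.041]);Rt=tgt([.022,1],np.radians(30));z=Rt.as_matrix()[:,2]
go([.46,-.30,.19],Rt,o,'side');go(g+.019*z-.1*z,Rt,o,'pre')
```

```text
side rot [-0.013 -0.084 -0.004] mm [   3.6 -131.3  -14.9]
pre rot [-0.013 -0.084 -0.004] mm [ -29.6 -135.4   58.1]
```

>>> jog_arm([
  [0, -0.03, 0, 3, -45, -15, 75],
  [-0.01, -0.06, 0, 3, -90, -15, 75],
  [-0.013, -0.084, -0.004, 3, -131, -15, 75],
  [-0.013, -0.084, -0.004, -10, -134, 15, 75],
  [-0.013, -0.084, -0.004, -30, -135, 58, 75],
  [-0.013, -0.084, -0.004, -30, -135, 58, 75],
  [-0.013, -0.084, -0.004, -30, -135, 58, 75],
])

```text
t: 11.5
eef_pos: [0.4564, -0.2864, 0.1123]
tool_rot: [-0.181, 0.69, 0.676, 0.185]
contact_force: [-0.3, 0.6, 0.8]
gripper_width: 0.876
grasp_force: 0.0
```

Run:
```python
from h import *
o=bot.get_obs();w=wcam(bot.read_camera('wrist'),o);save(w,'w4.png')
for a in bot.tip_of('pod_loose',w)[:2]: print(a,onz(w,a['xy'],0))
for a in bot.spot_in('pod_loose',w)[:1]: print(a,onz(w,a['xy'],.0445))
hsv=cv2.cvtColor(w['pixels'],cv2.COLOR_RGB2HSV);m=((hsv[...,1]<50)&(hsv[...,2]>170)).astype('u1')
n,_,st,c=cv2.connectedComponentsWithStats(m)
for i in range(1,n):
  if st[i,4]>800:print(st[i],c[i],onz(w,c[i],.0445))
```

```text
{'xy': [311.0, 271.1], 'score': 0.89} [ 0.45330177 -0.24708526  0.        ]
{'xy': [313.5, 263.0], 'score': 0.61} [ 0.45554252 -0.24920639  0.0445    ]
[ 423    0   73   42 2769] [459.10184182  20.1744312 ] [ 0.56315319 -0.07458011  0.0445    ]
[ 545    0   73   43 2725] [582.19009174  19.73321101] [ 0.65158235 -0.07592928  0.0445    ]
[ 270  221   81   80 5071] [309.76750148 261.01242359] [ 0.45327559 -0.24792151  0.0445    ]
[  48  224  115   95 2138] [120.69176801 259.51824135] [ 0.33729639 -0.24460332  0.0445    ]
[ 566  286   74   95 1434] [584.72454672 340.93305439] [ 0.61362888 -0.29884133  0.0445    ]
```

View pics/w4.png

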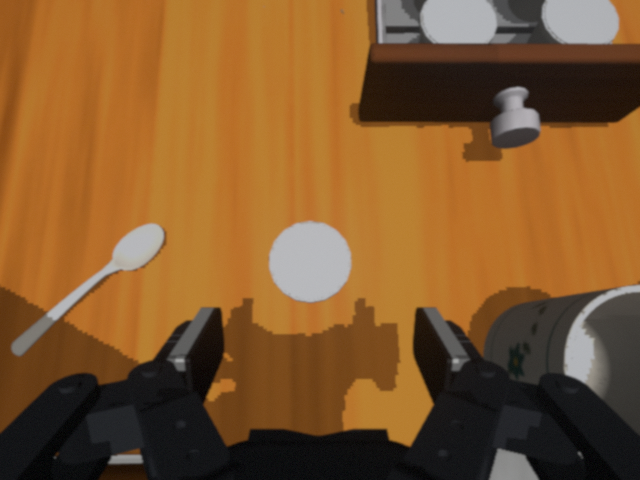

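The lid is at (310,261), roughly centred between the fingers. The spoon bowl at (140,245) stays clear.

Run:
```python
from h import *
o=bot.get_obs()
g=np.array([.4535,-.2475,.039]);Rt=tgt([.022,1],np.radians(30));z=Rt.as_matrix()[:,2]
go(g+.019*z,Rt,o,'grasp')
```

```text
grasp rot [0.002 0.001 0.001] mm [ -2.7  -4.2 102.4]
```

>>> jog_arm([
  [0, 0, 0, -2.7, -4, 40, 70],
  [0, 0, 0, -2.7, -4, 75, 70],
  [0, 0, 0, -2.7, -4, 102, 70],
  [0, 0, 0, -2.7, -4, 102, 70],
  [0, 0, 0, -2.7, -4, 102, 60],
  [0, 0, 0, -2.7, -4, 102, 54],
  [0, 0, 0, -2.7, -4, 102, 45],
  [0, 0, 0, -2.7, -4, 102, 45],
  [0, 0, 0, -2.7, -4, 102, 45],
  [0, 0, 0, -2.7, -4, 102, 45],
], grip_force=25)

```text
t: 12.9
eef_pos: [0.4533, -0.2383, 0.0227]
tool_rot: [-0.18, 0.691, 0.675, 0.185]
contact_force: [-1.4, -1.3, 6.6]
gripper_width: 0.571
grasp_force: 24.8
```

Run:
```python
from h import *
o=bot.get_obs();p=o['eef_pos'];print(p)
Rt=tgt([.022,1],np.radians(30))
go(p+[0,0,.13],Rt,o,'lift');z=Rt.as_matrix()[:,2]
c=np.array([.554,.026,.018])
off=p-np.array([.4535,-.2475,0]);print('off',off)
go(c+off+[0,0,.08],Rt,o,'above');go(c+off+[-.0,-.0,.13],Rt,o,'high')
```

```text
[ 0.45332895 -0.23830855  0.02267272]
lift rot [0.002 0.001 0.   ] mm [  64.9    0.2 -112.6]
off [-0.00017105  0.00919145  0.02267272]
above rot [0.002 0.001 0.   ] mm [287.7  94.5  52.8]
high rot [0.002 0.001 0.   ] mm [312.7  94.5   9.5]
```

>>> jog_arm([
  [0, 0, 0, 10, 0, -17, 45],
  [0, 0, 0, 25, 0, -43, 45],
  [0, 0, 0, 45, 0, -78, 45],
  [0, 0, 0, 65, 0, -113, 45],
  [0, 0, 0, 100, 14, -95, 45],
  [0, 0, 0, 140, 30, -76, 45],
  [0, 0, 0, 180, 46, -56, 45],
  [0, 0, 0, 210, 58, -41, 45],
  [0, 0, 0, 230, 66, -32, 45],
  [0, 0, 0, 230, 66, -32, 45],
])

```text
t: 14.15
eef_pos: [0.5228, -0.0539, 0.1651]
tool_rot: [-0.181, 0.689, 0.677, 0.185]
contact_force: [-0.4, -0.8, -1.1]
gripper_width: 0.574
grasp_force: 25.9
```

Run:
```python
from h import *
o=bot.get_obs();w=wcam(bot.read_camera('wrist'),o);save(w,'w5.png')
for n in('cell_rear_left','pod_rear','pod_mid_left','pod_mid_right'):
  for a in bot.tip_of(n,w)[:3]: print(n,np.round(a['xy']),round(a['score'],2),onz(w,a['xy'],.018).round(4))
```

```text
cell_rear_left [352. 228.] 0.68 [0.5542 0.0271 0.018 ]
pod_rear [447. 232.] 0.66 [0.6341 0.0221 0.018 ]
pod_mid_left [360. 300.] 0.85 [ 0.5586 -0.0334  0.018 ]
pod_mid_right [453. 298.] 0.85 [ 0.6338 -0.0331  0.018 ]
pod_mid_right [462. 373.] 0.29 [ 0.6348 -0.091   0.018 ]
```

View pics/w5.png

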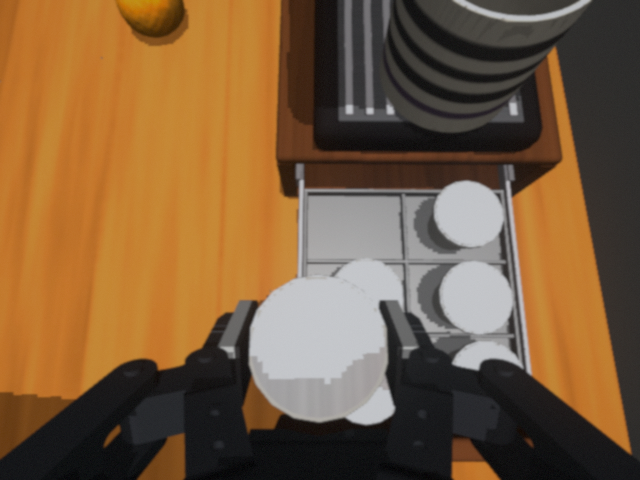

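The pod hangs between the fingers with its lid at (318,348). The free rear-left compartment spans (305,192) to (402,260), and all five other pods stand.

Run:
```python
from h import *
o=bot.get_obs();w=wcam(bot.read_camera('wrist'),o);p=o['eef_pos']
zl=p[2]+.0445-.0227
ctr=onz(w,(318,348),zl);print('held lid',ctr,'off',p-ctr, 'width',onz(w,(388,348),zl)-onz(w,(249,348),zl),'depth',onz(w,(318,277),zl)-onz(w,(318,420),zl))
print([onz(w,u,.018+.009).round(4) for u in((304,190),(404,192),(304,262),(406,262))])
Rt=tgt([.022,1],np.radians(30));off=np.array([-.0002,.0085,.0227]);c=np.array([.554,.0265,.018])
for h in(.07,.03,.002,-.001):go(c+off+[0,0,h],Rt,o,h)
```

```text
held lid [ 0.5230036  -0.06681711  0.18564321] off [-0.00083463  0.0096972  -0.0218    ] width [ 0.04932363 -0.00113949  0.        ] depth [0.00113368 0.0490795  0.        ]
[array([0.514 , 0.0546, 0.027 ]), array([0.5972, 0.0509, 0.027 ]), array([ 0.5131, -0.0064,  0.027 ]), array([ 0.5945, -0.0083,  0.027 ])]
0.07 rot [ 0.     0.    -0.002] mm [53.9 29.4 92.4]
0.03 rot [ 0.     0.    -0.002] mm [ 33.9  29.5 127.1]
0.002 rot [ 0.     0.    -0.002] mm [ 19.9  29.5 151.3]
-0.001 rot [ 0.     0.    -0.002] mm [ 18.4  29.5 153.9]
```

>>> jog_arm([
  [0, 0, 0, 25, 10, 15, 45],
  [0, 0, 0, 55, 20, 32, 45],
  [0, 0, 0, 79, 29.5, 48, 45],
  [0, 0, 0, 79, 29.5, 48, 45],
  [0, 0, 0, 66, 29.5, 71, 45],
  [0, 0, 0, 53.5, 29.5, 92, 45],
  [0, 0, 0, 43, 29.5, 110, 45],
  [0, 0, 0, 33.5, 29.5, 127, 45],
  [0, 0, 0, 28, 29.5, 136, 45],
  [0, 0, 0, 28, 29.5, 136, 45],
])

```text
t: 15.7
eef_pos: [0.5536, 0.0359, 0.0598]
tool_rot: [-0.182, 0.691, 0.675, 0.185]
contact_force: [0.2, -0.5, 0.1]
gripper_width: 0.574
grasp_force: 25.9
```

Run:
```python
from h import *
o=bot.get_obs();w=wcam(bot.read_camera('wrist'),o);save(w,'w6.png')
Rt=tgt([.022,1],np.radians(30));off=np.array([-.0002,.009,.0227]);c=np.array([.554,.0255,.018])
for h in(.006,.002,.0,-.002):go(c+off+[0,0,h],Rt,o,h)
```

```text
0.006 rot [-0.001 -0.001 -0.001] mm [-7.8  0.3 10.6]
0.002 rot [-0.001 -0.001 -0.001] mm [-9.8  0.3 14.1]
0.0 rot [-0.001 -0.001 -0.001] mm [-10.8   0.3  15.8]
-0.002 rot [-0.001 -0.001 -0.001] mm [-11.8   0.3  17.5]
```

View pics/w6.png

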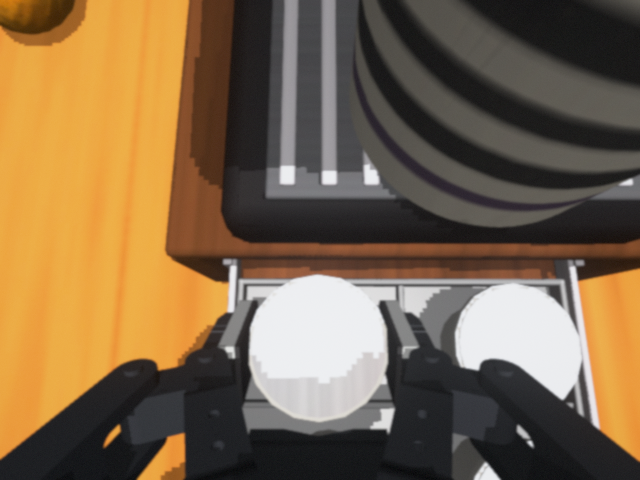

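The pod (lid at 318,347) is over the free cell with the neighbour clear at (518,340). Lowering it.

>>> jog_arm([
  [0, 0, 0, -4, 0.3, 5, 45],
  [0, 0, 0, -8, 0.3, 10.5, 45],
  [0, 0, 0, -10, 0.3, 14, 45],
  [0, 0, 0, -10.8, 0.3, 15.8, 45],
  [0, 0, 0, -10.8, 0.3, 15.8, 45],
])

```text
t: 16.38
eef_pos: [0.5541, 0.0349, 0.0412]
tool_rot: [-0.181, 0.69, 0.676, 0.185]
contact_force: [-0.4, -0.0, -0.6]
gripper_width: 0.567
grasp_force: 25.9
```

>>> jog_arm([
  [0, 0, 0, -0.7, 0, 1.3, 45],
  [0, 0, 0, -1, 0, 1.8, 45],
  [0, 0, 0, -1, 0, 1.8, 45],
])

```text
t: 16.75
eef_pos: [0.5544, 0.0354, 0.0406]
tool_rot: [-0.182, 0.69, 0.676, 0.185]
contact_force: [-3.7, -2.0, 11.5]
gripper_width: 0.57
grasp_force: 26.4
```

Contact with the floor. Opening a little and withdrawing along the tool axis.

>>> jog_arm([
  [0, 0, 0, 0, 0, -0.5, 52],
  [0, 0, 0, 0, 0, -0.5, 56],
  [0, 0, 0, 0, 0, -0.5, 62],
  [0, 0, 0, 0, 0, -0.5, 62],
  [0, 0, 0, 0, 0, -10, 62],
  [0, 0, 0, 0, 0, -25, 62],
  [0, 0, 0, 0, 0, -50, 62],
  [0, 0, 0, 0, 0, -90, 62],
  [0, 0, 0, 0, 0, -140, 62],
  [0, 0, 0, 0, 0, -140, 62],
])

```text
t: 18.0
eef_pos: [0.5554, -0.0387, 0.1643]
tool_rot: [-0.177, 0.692, 0.675, 0.187]
contact_force: [0.8, 0.1, -1.8]
gripper_width: 0.728
grasp_force: 0.0
```

Run:
```python
from h import *
o=bot.get_obs();w=wcam(bot.read_camera('wrist'),o);save(w,'w7.png')
print(o['eef_pos'])
for n in('pod_rear','drawer_knob'):
  for a in bot.tip_of(n,w)[:7]: print(n,np.round(a['xy']),round(a['score'],2),onz(w,a['xy'],.018 if 'pod' in n else .042).round(4))
```

```text
[ 0.55537279 -0.03874244  0.16426854]
pod_rear [406. 245.] 0.85 [0.6326 0.0254 0.018 ]
```

View pics/w7.png

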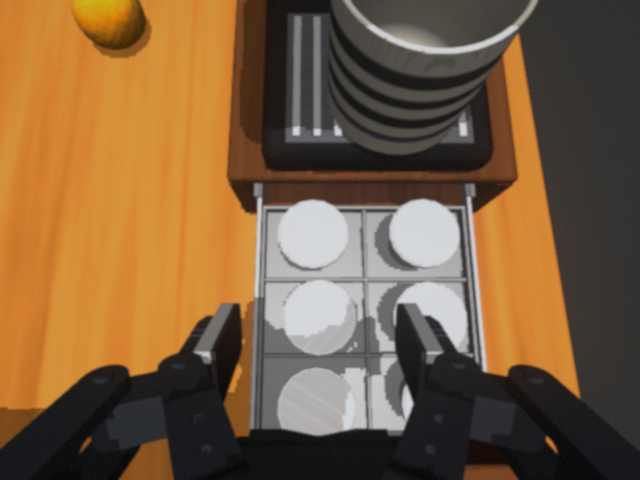

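All six pods stand in their compartments; the placed one is at (312,233). I'll back off and check that the drawer is still at its stop.

>>> jog_arm([
  [0, 0, 0, 0, 0, -50, 75],
  [0, 0, 0, -10, 10, -100, 75],
  [0, 0, 0, -30, 20, -150, 75],
  [0, 0, 0, -40, 30, -170, 75],
  [0, 0, 0, -40, 30, -170, 75],
])

```text
t: 18.77
eef_pos: [0.5805, -0.1562, 0.2869]
tool_rot: [-0.181, 0.691, 0.675, 0.185]
contact_force: [-0.4, 0.9, 0.3]
gripper_width: 0.883
grasp_force: 0.0
```

Run:
```python
from h import *
o=bot.get_obs();print(o['eef_pos']);w=wcam(bot.read_camera('wrist'),o);t=bot.read_camera('top');s=bot.read_camera('side')
for p in(w,t,s):
  for a in bot.tip_of('drawer_knob',p)[:1]: print(np.round(a['xy']),round(a['score'],2),onz(p,a['xy'],.042).round(4))
```

```text
[ 0.58049501 -0.15624905  0.28691289]
[327. 331.] 0.76 [ 0.5907 -0.1593  0.042 ]
[364. 245.] 0.5 [ 0.5323 -0.0988  0.042 ]
```

```bash
python3 -c "
from station import bot
print(bot.hand_in())"
```

```text
the job is handed in; nothing more can be done
None
```

I handed the job in: the drawer is fully out at its stop and the loose pod stands upright in the rear-left compartment. The other five pods are still standing, and I saw no contact with the mugs, jar, spoon or mandarin.

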